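Cull the short spare, find the loose bearing bolt and hold its cap open

ROBOT

A 7-joint arm with a two-finger parallel gripper is mounted at the origin on the work surface. World frame = base frame: x ahead of the robot, y to its left, z up, the work surface at z = 0. Lengths are in mm, angles in rad, forces in N, time in s.
With the tool pointing down it reaches from about 425 to 875 mm from the base axis. Payload 9.9 kg.
Tool frame: the origin (TCP) lies midway between the tips of the shut fingers; the grasp point (between the pads) lies 19 mm behind it; z points along the fingers, y is the line along which they close (so a half turn about z gives the same grasp; the last joint's range is limited). The gripper opens to 85 mm and grips with 20 to 120 N. Pads are 22 mm wide; open, the fingers measure 114 mm over their backs; the gripper's body (76 mm by 85 mm) begins 54 mm behind the grasp point. The pads swing forward as they close: fully open they stand 13 mm farther back than shut.
Start: joints at [-0.084, 0.576, 0.025, 1.437, -0.015, 1.129, -0.057], TCP at [675.002, 0.006, 201.789] pointing down, gripper open.
Joint ranges: [-2.76, 2.76], [-0.34, 2.15], [-1.52, 1.57], [0.19, 2.46], [-1.09, 4.23], [0.17, 1.99], [-2.82, 2.82]. Speed limits (rad/s): [2.22, 2.22, 3.01, 3.01, 3.14, 3.14, 3.14].

INTERFACE

Orientations are given as a unit quaternion [w, x, y, z].
In Python, from bench import monitor, optics, manip, nets gives the robot as it stands.
- The arm moves only by the shell command python3 -m pendant 'ROWS' [FORCE]. ROWS is JSON, one flat list of numbers, 7 for each row, row after row: the shift along the tool's x, y, z in cm, then the turn, a rotation vector about the tool's x, y, z in degrees, then the closure, from -1 (fully open) to 1 (shut), so that 0 is half open. In form: [x, y, z, rx, ry, rz, jaw, x, y, z, rx, ry, rz, jaw, ...]. A call has 1 to 8 rows; each row shifts and turns the commanded pose from where the row before left it, along the tool's axes as they then stand; what a row does not reach is not made up. A row lasts 1/8 s, in which the tool goes at most 62.5 mm and 10.7 degrees, less where a joint would pass 70% of its speed; a pose out of reach is approached as far as the arm can. A call with a gripper value outside its range is refused whole. The fingers move at their own pace and stop on an object; FORCE is the grip in N (left out, the last holds). Time passes only in rows, so rows that do not move let the fingers close. It gives the time, the measured TCP pose, the force, the opening and the grip force at its end, in the units of the state.
- monitor.sense(): the state, without advancing time (a new reading comes with each control period).
- optics.read_camera(name): name is "scene" or "side" or "wrist"; returns a dict with "color" (480x640x3 uint8, red, green, blue), "fovy" (degrees; the focal length in pixels is half the picture's height over the tangent of half this angle, whatever the lens; pixels are square), "cx", "cy" (the principal point, pixels), "pose" (4x4, takes a point from camera to world coordinates). Camera axes: x right, y down, z forward; pixel columns grow to the right and rows downward; lengths in mm; the calibration is good to about 2 mm. A picture is of the moment at which its call begins. There is no depth.
- manip.close_job(): hands the job in; it is judged then, once.
Trained networks look in the newest picture that a camera, given by its name, has taken for a name from the list of things; names that differ only in an ending like _2 or _b are one class to them, and where a whole thing is asked for, a point or a joint stands for the part that bears it (a point fixed in the world has none). Each returns a list of dicts, best first, with "conf" (0 to 1); they miss things now and then, are a little off and sometimes report something else, mostly with a low value. They report only what shows in the picture. A call takes as long as a camera call.
- nets.outline_of(camera, label): "region" (480x640 bool, what is visible of it) and "box" ([left, top, right, bottom] in pixels, round what is visible of it).
The state is a dict: "clock": time; "q": joint angles; "joint_velocities": joint speeds; "effort": joint torques, N m; "tool_pos": TCP position; "ee_rot": TCP orientation; "force": force on the tool from outside, world axes, zero at the start; "moment": the same for the moment, N m; "width": opening from 0.0 (shut) to 1.0 (fully open); "gripper_force": force on a finger pad.
Only numpy, scipy, OpenCV 4.12 (cv2) and the standard library are available. Lean on these libraries where they do the work, as an engineer would, in place of code of your own. Each camera call takes 0.05 s, during which the arm holds its last target. There are 200 camera calls.

TASK

Get the bearing repair ready: first pick the one short bolt out of the four spares on the cork mat and put it in the scrap tin, leaving the three good spares standing where they are and the other things on the bench undisturbed. Then tap the bolts on the bearing block from above to find the loose one, knocking it down as far as it goes; take hold of the handle of the cap at that bolt, and of no other cap, and swing it well open, clearly past 45 degrees. The cap falls shut by itself, so finish while still holding it open with the fingers: do not let go.

Things in the scene. Friction and masses are not known exactly. Their poses are not given: they have to be found in the camera images.
- block: Fixed grey cast bearing block, 140 (x) x 300 (y) x 50 mm high, standing on the bench. Origin: centre of its underside; x points from the cap hinges to the bolts, y along the row, z up. Its yaw is within 0.25 rad. Three stations 100 mm apart along y: a at y=+100 mm, b at 0, c at -100 mm. Each has a hinged cap and, 40 mm beyond that cap's handle (+x), one upright hex bolt (its axis 50 mm to +x of the origin). One of the three bolts is loose; which one varies and cannot be seen
- bolt_a_top (a point): Centre of the top face of the hex bolt at station a (head 22 mm across flats, 10 mm thick; top 77.5 mm above the bench). The block's bolts stand with 17 mm of shank showing under the head
- bolt_a (a joint): How far bolt a has sunk, m: 0 as found. The loose bolt slides down by up to 0.010 m under about 3 N on its head and stays down; a tight one does not move
- cap_a_grip (a point): Centre of the black T handle of cap a: a cylinder 16 mm diameter, 30 mm long, lying along the block's y, on a thin stem, 30 mm above the cap's top. 88 mm above the bench when shut. Can be pinched from above on its two flat ends (it then pivots between the fingers as the cap swings) or across its diameter
- cap_a (a joint): Opening angle of the aluminium cap a, rad (plate 84 x 86 x 7 mm, 0.15 to 0.3 kg): 0 shut, swings up and towards the block's -x to a stop at 1.35; the hinge line runs along the block's y, 51 mm above the bench, 62 mm to the -x side of the block's origin, so the shut handle is 70 mm to +x of it and 37 mm above it; free hinge, falls shut when let go
- bolt_b_top (a point): Centre of the top face of the hex bolt at station b (head 22 mm across flats, 10 mm thick; top 77.5 mm above the bench). The block's bolts stand with 17 mm of shank showing under the head
- bolt_b (a joint): How far bolt b has sunk, m: 0 as found. The loose bolt slides down by up to 0.010 m under about 3 N on its head and stays down; a tight one does not move
- cap_b_grip (a point): Centre of the black T handle of cap b: a cylinder 16 mm diameter, 30 mm long, lying along the block's y, on a thin stem, 30 mm above the cap's top. 88 mm above the bench when shut. Can be pinched from above on its two flat ends (it then pivots between the fingers as the cap swings) or across its diameter
- cap_b (a joint): Opening angle of the aluminium cap b, rad (plate 84 x 86 x 7 mm, 0.15 to 0.3 kg): 0 shut, swings up and towards the block's -x to a stop at 1.35; the hinge line runs along the block's y, 51 mm above the bench, 62 mm to the -x side of the block's origin, so the shut handle is 70 mm to +x of it and 37 mm above it; free hinge, falls shut when let go
- bolt_c_top (a point): Centre of the top face of the hex bolt at station c (head 22 mm across flats, 10 mm thick; top 77.5 mm above the bench). The block's bolts stand with 17 mm of shank showing under the head
- bolt_c (a joint): How far bolt c has sunk, m: 0 as found. The loose bolt slides down by up to 0.010 m under about 3 N on its head and stays down; a tight one does not move
- cap_c_grip (a point): Centre of the black T handle of cap c: a cylinder 16 mm diameter, 30 mm long, lying along the block's y, on a thin stem, 30 mm above the cap's top. 88 mm above the bench when shut. Can be pinched from above on its two flat ends (it then pivots between the fingers as the cap swings) or across its diameter
- cap_c (a joint): Opening angle of the aluminium cap c, rad (plate 84 x 86 x 7 mm, 0.15 to 0.3 kg): 0 shut, swings up and towards the block's -x to a stop at 1.35; the hinge line runs along the block's y, 51 mm above the bench, 62 mm to the -x side of the block's origin, so the shut handle is 70 mm to +x of it and 37 mm above it; free hinge, falls shut when let go
- spare_a: Loose steel spare bolt standing on a 3 mm thick cork mat 140 mm square (the four stand in a square 75 mm apart), upright on its hex head (22 mm across flats, 10 mm thick), shank 12 mm diameter pointing up, about 0.06 kg. Origin: centre of the head's flat end, z along the shank. Three of the spares are 62 mm long overall, one is only 42 mm
- spare_a_tip (a point): Free end of the shank of this spare bolt (on its axis)
- spare_b: Loose steel spare bolt standing on a 3 mm thick cork mat 140 mm square (the four stand in a square 75 mm apart), upright on its hex head (22 mm across flats, 10 mm thick), shank 12 mm diameter pointing up, about 0.06 kg. Origin: centre of the head's flat end, z along the shank. Three of the spares are 62 mm long overall, one is only 42 mm
- spare_b_tip (a point): Free end of the shank of this spare bolt (on its axis)
- spare_c: Loose steel spare bolt standing on a 3 mm thick cork mat 140 mm square (the four stand in a square 75 mm apart), upright on its hex head (22 mm across flats, 10 mm thick), shank 12 mm diameter pointing up, about 0.06 kg. Origin: centre of the head's flat end, z along the shank. Three of the spares are 62 mm long overall, one is only 42 mm
- spare_c_tip (a point): Free end of the shank of this spare bolt (on its axis)
- spare_d: Loose steel spare bolt standing on a 3 mm thick cork mat 140 mm square (the four stand in a square 75 mm apart), upright on its hex head (22 mm across flats, 10 mm thick), shank 12 mm diameter pointing up, about 0.06 kg. Origin: centre of the head's flat end, z along the shank. Three of the spares are 62 mm long overall, one is only 42 mm
- spare_d_tip (a point): Free end of the shank of this spare bolt (on its axis)
- tin: Fixed open scrap tin 130 x 130 x 40 mm, walls and floor 4 mm. Origin: centre of its underside
- jar: Bystander: jar 64 mm diameter, 85 mm high; origin under its centre
- wrench: Bystander: wrench 170 mm long lying on the bench; origin under its middle

How it is judged (in metres and radians):
On the way, in this order (a step that is already met when the one before it is completed fails the run):
1. the short spare bolt lies in the scrap tin, let go (x of spare_c in the frame of tin between -0.063 and 0.063 m and y of spare_c in the frame of tin between -0.063 and 0.063 m and z of spare_c in the frame of tin below 0.03 m and contact force between the fingers and spare_c below 0.1 N and linear speed of spare_c below 0.05 m/s), for 0.2 s.
2. the loose bolt has been tapped down (value of joint any of bolt_a, bolt_b, bolt_c above 0.007 m), for 0.1 s.
At the end, for the whole second after the job is handed in: Short spare in the tin; good spares upright and bystanders, all within 30 mm of their starts; loose bolt down over 7 of its 10 mm; its cap open over 0.75 rad, still, in the fingers; other caps shut (all of step 1 and angle between each of spare_a, spare_b, spare_d's own z axis and vertical below 0.15 rad and distance of each of spare_a, spare_b, spare_d, jar, wrench from where it was at the start of the episode below 0.03 m and ((value of joint bolt_a above 0.007 m and value of joint cap_a above 0.75 rad and velocity of joint cap_a between -0.1 and 0.1 rad/s and contact force between the fingers and cap_a above 0.5 N and value of joint each of cap_b, cap_c below 0.1 rad) or (value of joint bolt_b above 0.007 m and value of joint cap_b above 0.75 rad and velocity of joint cap_b between -0.1 and 0.1 rad/s and contact force between the fingers and cap_b above 0.5 N and value of joint each of cap_a, cap_c below 0.1 rad) or (value of joint bolt_c above 0.007 m and value of joint cap_c above 0.75 rad and velocity of joint cap_c between -0.1 and 0.1 rad/s and contact force between the fingers and cap_c above 0.5 N and value of joint each of cap_a, cap_b below 0.1 rad))); the arm keeps its last pose, push and grip.
It fails at once if the cap at a bolt that has not been tapped down is lifted (over 0.2 rad) ((value of joint cap_a above 0.2 rad and value of joint bolt_a below 0.007 m) or (value of joint cap_b above 0.2 rad and value of joint bolt_b below 0.007 m) or (value of joint cap_c above 0.2 rad and value of joint bolt_c below 0.007 m)).
It fails at once if a good spare bolt is knocked over (angle between any of spare_a, spare_b, spare_d's own z axis and vertical above 0.6 rad).
It fails at once if jar or wrench shoved by more than 30 mm (distance of any of jar, wrench from where it was at the start of the episode above 0.03 m).
It also fails if it takes over 54 s, if anything falls off the work surface, if the arm or the gripper's body presses on something with over 40 N, if the wrist force passes 120 N, or if a joint passes its speed limit or range.

## Working session

There is one attempt and no reset: what is moved stays moved. The work goes in short steps, Python scripts to look and compute and a shell command to move; the robot and the scene stay as the last step left them, time stands still between calls to the robot, and variables do not carry over. Pictures are saved under pics/ and viewed, at most 10 in all, crops included, and the job is handed in when it is done.

```bash
mkdir -p pics
cat > h.py <<'E'
import numpy as np, cv2
from bench import monitor, optics, manip, nets
from scipy.spatial.transform import Rotation as R
def cam(n):
    c=optics.read_camera(n); c['f']=240/np.tan(np.radians(c['fovy'])/2); c['pose']=np.array(c['pose']); return c
def ray(c,u,v):
    d=c['pose'][:3,:3]@np.array([(u-c['cx'])/c['f'],(v-c['cy'])/c['f'],1.]); return c['pose'][:3,3],d
def atz(c,u,v,z):
    o,d=ray(c,u,v); return o+d*(z-o[2])/d[2]
def proj(c,p):
    q=c['pose'][:3,:3].T@(np.asarray(p,float)-c['pose'][:3,3]); return c['cx']+c['f']*q[0]/q[2], c['cy']+c['f']*q[1]/q[2]
def st():
    s=monitor.sense(); return s
E
python3 - <<'E'
from h import *
c=cam('scene'); s=cam('side')
cv2.imwrite('pics/scene.png',c['color'][:,:,::-1]); cv2.imwrite('pics/side.png',s['color'][:,:,::-1])
for n,k in(('scene',c),('side',s)):
    print(n,k['fovy'],k['pose'].round(2).tolist())
    for l in('spare_a','tin','block','cap_a_grip','bolt_a_top','jar','wrench'):
        print(l,[(round(o['conf'],2),[int(x) for x in o['box']]) for o in nets.outline_of(n,l)])
z=st();print(z['clock'],z['tool_pos'],z['ee_rot'],z['force'],z['width'])
E
```

```text
scene 54.4055458205314 [[-0.41, 0.49, -0.77, 1266.99], [0.91, 0.21, -0.35, 320.93], [-0.01, -0.85, -0.53, 541.28], [0.0, 0.0, 0.0, 1.0]]
spare_a [(0.68, [403, 292, 417, 317]), (0.61, [458, 270, 470, 304]), (0.61, [223, 203, 273, 233]), (0.59, [324, 230, 336, 249]), (0.55, [443, 291, 458, 333]), (0.49, [414, 259, 433, 294])]
tin [(0.77, [440, 225, 524, 291])]
block [(0.89, [210, 206, 368, 282]), (0.52, [268, 211, 320, 238])]
cap_a_grip [(0.61, [311, 216, 360, 244]), (0.33, [441, 228, 524, 289])]
bolt_a_top [(0.46, [323, 232, 336, 247]), (0.23, [230, 220, 240, 235]), (0.21, [223, 204, 274, 231])]
jar [(0.84, [293, 296, 329, 361]), (0.52, [402, 291, 414, 317])]
wrench [(0.93, [157, 285, 230, 345]), (0.46, [324, 235, 335, 250])]
side 45.11524143688258 [[-0.81, -0.42, 0.41, 124.78], [-0.59, 0.55, -0.59, 696.7], [0.02, -0.72, -0.69, 863.65], [0.0, 0.0, 0.0, 1.0]]
spare_a [(0.68, [218, 306, 232, 331]), (0.62, [274, 307, 289, 333]), (0.6, [250, 289, 262, 308]), (0.52, [245, 330, 259, 359])]
tin [(0.78, [259, 345, 370, 456]), (0.39, [375, 186, 385, 197]), (0.36, [378, 180, 429, 221])]
block [(0.47, [338, 238, 395, 279]), (0.23, [275, 308, 288, 333])]
cap_a_grip [(0.68, [338, 235, 394, 284])]
bolt_a_top [(0.72, [330, 235, 342, 251]), (0.56, [271, 173, 331, 200])]
jar [(0.97, [221, 204, 252, 247])]
wrench []
0.8 [ 6.74993164e+02 -6.86303001e-03  2.01790681e+02] [-5.12282395e-06  7.07110497e-01  7.07103065e-01 -7.66422608e-06] [-0.59167386 -0.19789597  0.75669219] 1.0020692014875756
```

View pics/scene.png

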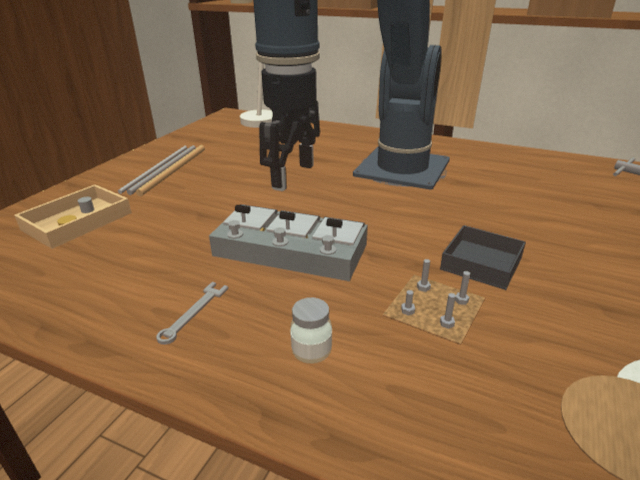

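View pics/side.png

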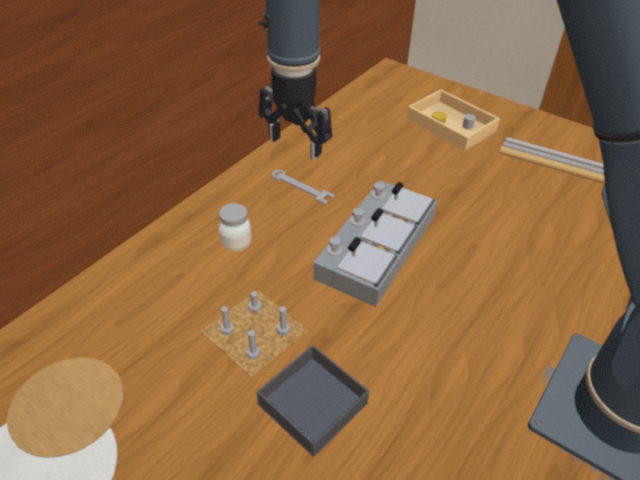

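The scene picture shows the short spare at about (408,302), with the good spares at (425,275), (464,287) and (449,310). Its block bolts are at (234,226), (280,233) and (328,241), and the tin is at (484,256). The side picture agrees: short spare at (254,300), tin at (313,398).

Run:
```python
from h import *
from scipy.optimize import least_squares
c=cam('scene'); s=cam('side')
def tri(a,b):
    A=[];y=[]
    for k,p in((c,a),(s,b)):
        o,d=ray(k,*p); d=d/np.linalg.norm(d); P=np.eye(3)-np.outer(d,d); A.append(P); y.append(P@o)
    return np.linalg.lstsq(np.vstack(A),np.hstack(y),rcond=None)[0].round(1)
for n,a,b,z in(('short tip',(408,292),(254,292),45),('tip1',(426,261),(282,308),65),('tip2',(466,272),(252,332),65),('tip3',(451,294),(225,308),65),
 ('tin',(484,252),(313,392),40),('jar top',(310,306),(233,212),85)):
    print(n,tri(a,b),atz(c,*a,z).round(1)[:2],atz(s,*b,z).round(1)[:2])
H=dict(a=None)
bs=[(234,225),(280,233),(328,240)];bd=[(379,186),(358,212),(335,240)]
hs=[(242,209),(287,216),(334,223)];hd=[(398,189),(377,215),(354,244)]
for sg in(1,-1):
    def f(p):
        r=[]
        for i in range(3):
            yy=sg*(1-i)*100
            for L,k,x,z in((bs,c,50,77.5),(bd,s,50,77.5),(hs,c,8,88),(hd,s,8,88)):
                w=[p[0]+x*np.cos(p[2])-yy*np.sin(p[2]),p[1]+x*np.sin(p[2])+yy*np.cos(p[2]),z]
                u=proj(k,w); r+=[u[0]-L[i][0],u[1]-L[i][1]]
        return r
    o=least_squares(f,[700,0,0]); print(sg,o.x,o.cost,np.round(o.fun,1))
```

```text
short tip [626.2 188.6  43.1] [627.9 188.2] [624.9 191. ]
tip1 [550.  199.3  63.1] [551.8 198.6] [548.9 201.9]
tip2 [557.4 271.7  64.4] [557.6 270.8] [557.  273.2]
tip3 [629.9 260.3  64. ] [630.5 259.3] [629.3 262.1]
tin [418.1 287.   28.7] [437.5 288.5] [414.1 291.7]
jar top [775.   75.3  84.8] [773.1  72.1] [773.8  79.1]
1 [586.6877453  -85.63291515  -3.03072721] 1732.6200829871157 [  9.8 -11.6  17.3   4.5  -7.9   9.2 -18.9  -8.6   8.2 -12.8  18.2   5.2
  -7.    9.5 -18.8  -8.6   7.1 -12.5  18.9   6.8  -5.2  10.2 -19.   -8.8]
-1 [ 5.29253654e+02 -9.17299095e+01  1.07513524e-01] 20.03941542597014 [ 0.7 -2.3 -0.3 -1.7  1.5 -0.1 -1.1 -2.2  0.3 -2.8 -0.2 -1.8  1.  -0.2
 -0.5 -1.7  0.7 -1.9 -0.5 -0.9  1.2  0.  -0.2 -1.1]
```

```bash
python3 -m pendant '[4.7,-1.2,2.5,0,0,0,0.1,4.7,-1.2,2.5,0,0,0,0.1,4.7,-1.2,2.5,0,0,0,0.1,4.8,-1.3,2.5,0,0,0,0.1,0,0,0,0,0,0,0.1]' 40
python3 - <<'E'
from h import *
c=cam('wrist'); cv2.imwrite('pics/w1.png',c['color'][:,:,::-1])
print(c['fovy'],c['pose'].round(2).tolist(),proj(c,(626.2,188.6,45)))
for o in nets.outline_of('wrist','spare_a'): print(round(o['conf'],2),o['box'])
z=st();print(z['clock'],z['tool_pos'],z['width'])
E
```

```text
clock: 1.52
tool_pos: [622.8, 194.9, 99.6]
ee_rot: [-0.002, 0.704, 0.71, -0.001]
force: [-0.8, -0.7, 0.3]
width: 0.448
gripper_force: 0.0
62.96445557155973 [[1.0, 0.01, -0.0, 622.64], [0.01, -0.97, -0.26, 260.07], [-0.0, 0.26, -0.97, 272.48], [0.0, 0.0, 0.0, 1.0]] (np.float64(325.1843534919453), np.float64(250.91256383009258))
0.97 [178.3, 201.6, 232.8, 253.0]
0.74 [187.0, 88.6, 244.0, 129.5]
0.65 [308.1, 215.8, 343.9, 256.7]
1.625 [625.83331527 189.38411737 101.56645572] 0.4463531440189423
```

View pics/w1.png

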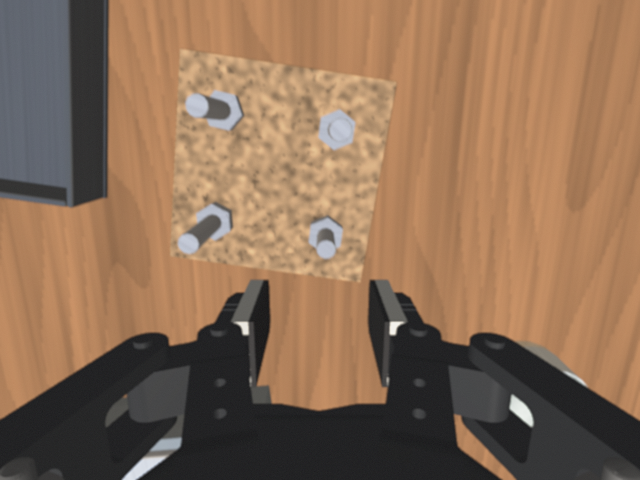

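The wrist view shows the short bolt's tip at (325,250), which matches the prediction. I'll go down and grip it.

```bash
python3 -m pendant '[0,0,4,0,0,0,0.1,0,0,4.3,0,0,0,0.1,0,0,0,0,0,0,0.1,0,0,0,0,0,0,1,0,0,0,0,0,0,1,0,0,0,0,0,0,1,0,0,0,0,0,0,1]' 40
python3 - <<'E'
from h import *
from scipy.optimize import least_squares
M={}
for n in('scene','side'):
    c=cam(n); o=nets.outline_of(n,'tin')[0]; m=o['region'].astype(np.uint8); M[n]=(c,m)
def f(p):
    r=[]
    for c,m in M.values():
        pts=[proj(c,(p[0]+65*(a*np.cos(p[2])-b*np.sin(p[2])),p[1]+65*(a*np.sin(p[2])+b*np.cos(p[2])),z)) for a in(-1,1) for b in(-1,1) for z in(0,40)]
        h=cv2.convexHull(np.array(pts,np.float32)); q=np.zeros_like(m); cv2.fillPoly(q,[h.astype(np.int32)],1); r.append(1-(q&m).sum()/(q|m).sum())
    return sum(r)
from scipy.optimize import minimize
b=min((minimize(f,[425,288,y],method='Nelder-Mead',options=dict(initial_simplex=[[425,288,y],[440,288,y],[425,303,y],[425,288,y+.2]])) for y in(-.3,0,.3)),key=lambda o:o.fun); print(b.x,b.fun)
E
```

```text
clock: 2.5
tool_pos: [626.4, 189.1, 19.6]
ee_rot: [0.0, 0.707, 0.707, 0.0]
force: [-0.6, 0.6, 0.2]
width: -0.003
gripper_force: 0.0
[ 4.15668442e+02  2.89181249e+02 -1.40186958e-01] 0.09255841458743752
```

Run:
```python
from h import *
c=cam('wrist'); cv2.imwrite('pics/w2.png',c['color'][:,:,::-1])
z=st();print(z['clock'],z['tool_pos'],z['width'],proj(c,z['tool_pos']),proj(c,(626.2,188.6,45)))
s=cam('side'); cv2.imwrite('pics/s2.png',cv2.resize(s['color'][230:390,170:330,::-1],None,fx=3,fy=3))
```

```text
2.75 [625.97182511 189.00985207  18.82049201] 0.0018435479027685124 (np.float64(319.36060417261456), np.float64(272.8767458881129)) (np.float64(320.04598846452), np.float64(296.84454893526186))
```

View pics/w2.png

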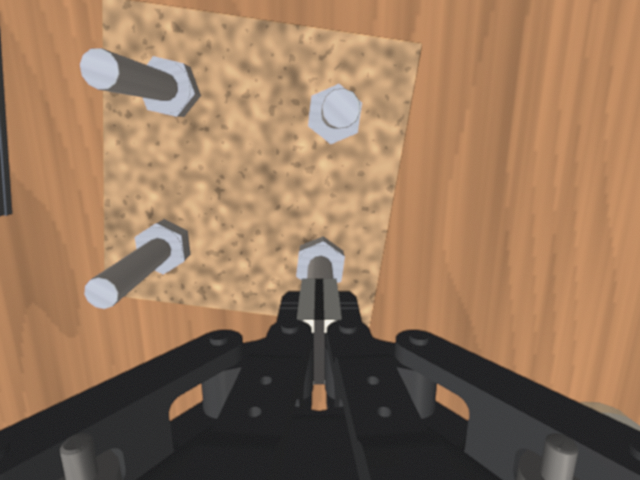

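View pics/s2.png

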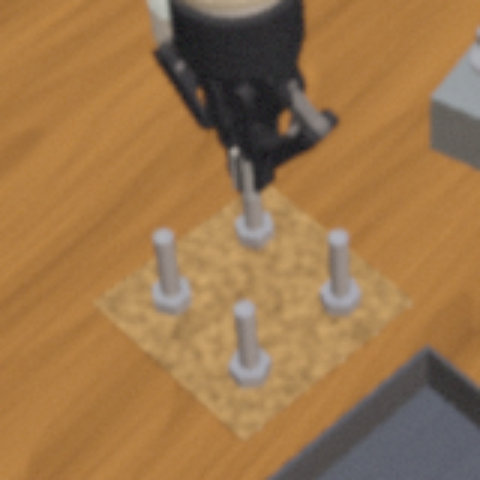

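The fingers have shut at image (320,280–300), just to the -y side of the bolt. The bolt still stands, with its head at (320,263). I'll recompute its y from the head.

Run:
```python
from h import *
c=cam('wrist')
print(c['pose'].round(2).tolist(),'head', atz(c,320,263,13), 'shank mid',atz(c,320,270,25),'fingertip',atz(c,319,279,19))
s=cam('side'); print('side head',atz(s,170+254/3,230+230/3,13),atz(s,170+250/3,230+190/3,35))
for z in(13,30,45):print(z,proj(c,(626,189,z)),proj(c,(626,197,z)))
```

```text
[[1.0, 0.0, 0.0, 625.55], [0.0, -0.97, -0.26, 254.49], [0.0, 0.26, -0.97, 191.55], [0.0, 0.0, 0.0, 1.0]] head [626.25031091 191.8778354   13.        ] shank mid [626.20885459 192.74753315  25.        ] fingertip [625.76900854 186.02597437  19.        ]
side head [619.72414929 198.02338497  13.        ] [629.85314456 188.02058971  35.        ]
13 (np.float64(319.47269737348995), np.float64(268.63406379354035)) (np.float64(319.4933276673813), np.float64(252.8600385712329))
30 (np.float64(319.5512850515098), np.float64(281.94757231349206)) (np.float64(319.57485157614195), np.float64(264.8202883376706))
45 (np.float64(319.63414479864866), np.float64(295.98481043135104)) (np.float64(319.6609933131062), np.float64(277.4580127190193))
```

Run:
```python
from h import *
T=st()['tool_pos'];ims=[]
for n in('scene','side'):
    c=cam(n); im=c['color'][:,:,::-1].copy(); u,v=map(int,proj(c,T)); print(n,proj(c,T),c['cx'],c['cy'],u,v)
    k=im[v-60:v+40,u-50:u+50]; k=cv2.resize(k,None,fx=4,fy=4,interpolation=cv2.INTER_CUBIC)
    for d,col in((T,(0,0,255)),((626.2,188.6,45),(0,255,0)),((626.2,188.6,3),(255,0,0))):
        a,b=proj(c,d); cv2.circle(k,(int((a-u+50)*4),int((b-v+60)*4)),3,col,-1)
    ims.append(k)
cv2.imwrite('pics/m.png',np.hstack(ims))
```

```text
scene (np.float64(407.41671076527064), np.float64(303.39076126757396)) 323.2029139965936 245.0001705376654 407 303
side (np.float64(255.0879191702138), np.float64(300.21522892358803)) 320.55923894470874 237.77624599644736 255 300
```

View pics/m.png

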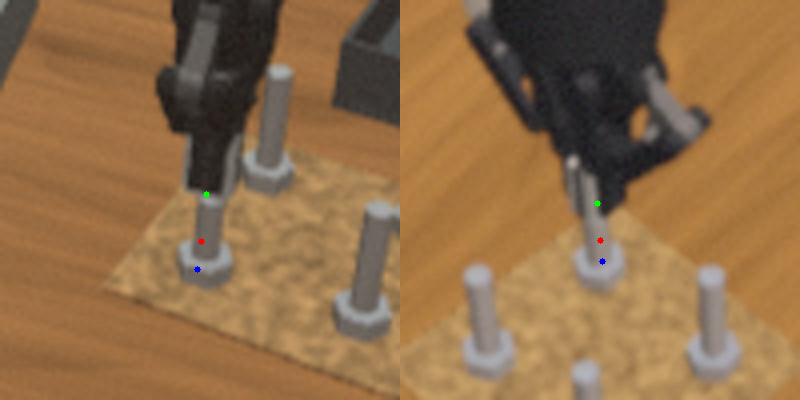

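Both views show the shut pads just above the bolt, with their ends near z≈45. That is higher than the reported TCP, so the bolt was never between the pads. I'll open, go lower while watching the force, and close again.

```bash
python3 -m pendant '[0,0,0,0,0,0,0.1,0,0,0,0,0,0,0.1,0,0,0,0,0,0,0.1]'; python3 -m pendant '[0,0,0.8,0,0,0,0.1,0,0,0.7,0,0,0,0.1,0,0,0,0,0,0,0.1]';  python3 -m pendant '[0,0,0,0,0,0,1,0,0,0,0,0,0,1,0,0,0,0,0,0,1,0,0,0,0,0,0,1]'
```

```text
clock: 3.38
tool_pos: [626.0, 189.0, 18.8]
ee_rot: [0.0, 0.707, 0.707, 0.0]
force: [-0.0, 0.9, -0.4]
width: 0.451
gripper_force: 0.0
clock: 3.75
tool_pos: [625.4, 188.8, 2.8]
ee_rot: [-0.0, 0.707, 0.707, -0.001]
force: [-0.6, 0.8, 0.3]
width: 0.451
gripper_force: 0.0
clock: 4.25
tool_pos: [626.1, 189.0, 4.0]
ee_rot: [0.0, 0.707, 0.707, 0.0]
force: [-1.0, -0.7, 0.2]
width: 0.113
gripper_force: 39.0
```

Gripped (39 N). Next: lift, carry to the tin at (416,289), lower and release.

```bash
python3 -m pendant '[0,0,-5,0,0,0,1,0,0,-5,0,0,0,1,2.5,-5.2,0,0,0,0,1,2.5,-5.2,0,0,0,0,1,2.5,-5.3,0,0,0,0,1,2.5,-5.3,0,0,0,0,1,0,0,4.5,0,0,0,1,0,0,0,0,0,0,1]'
python3 - <<'E'
from h import *
c=cam('scene');s=cam('side'); T=st(); print(T['clock'],T['tool_pos'],T['width'],T['gripper_force'])
w=cam('wrist')
ims=[]
for k in (c,s,w):
    ims.append(cv2.resize(k['color'][:,:,::-1],(400,300)))
ims[0]=cv2.resize(c['color'][150:330,360:600,::-1],(400,300)); ims[1]=cv2.resize(s['color'][290:470,200:440,::-1],(400,300))
cv2.imwrite('pics/t.png',np.vstack([np.hstack(ims[:2]),np.hstack([ims[2],ims[2]*0])]))
E
```

```text
clock: 5.25
tool_pos: [414.1, 288.2, 57.3]
ee_rot: [-0.0, 0.707, 0.708, -0.002]
force: [-0.7, -0.6, 0.1]
width: 0.115
gripper_force: 39.2
5.35 [416.65525256 288.52453522  59.3164563 ] 0.11199417934581778 39.19040501117706
```

View pics/t.png

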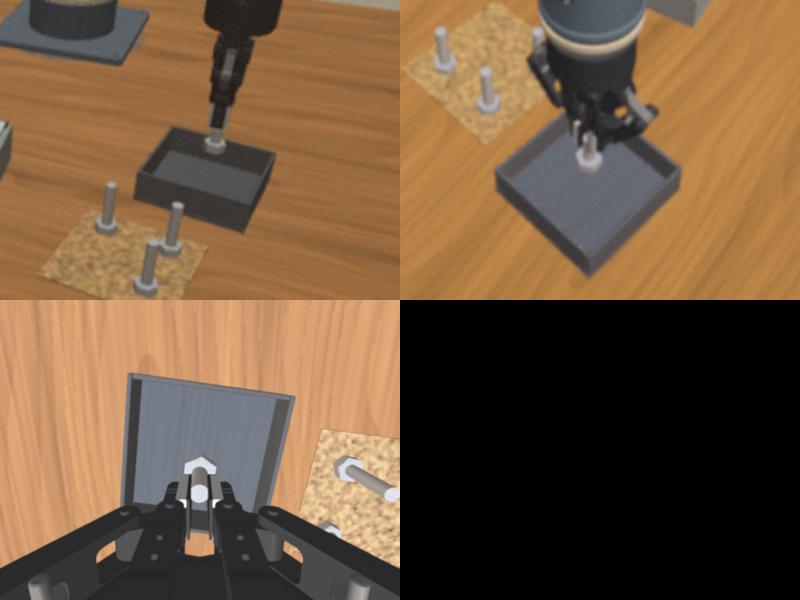

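The bolt hangs inside the tin, near its centre. I'll lower it, release and rise.

```bash
python3 -m pendant '[0,0,5.0,0,0,0,1,0,0,0,0,0,0,1,0,0,0,0,0,0,0.3,0,0,0,0,0,0,0.3,0,0,0,0,0,0,0.3,0,0,-5,0,0,0,0.3,0,0,-5,0,0,0,0.3,0,0,-4,0,0,0,1]'
python3 - <<'E'
from h import *
c=cam('wrist'); T=st(); print(T['clock'],T['tool_pos'],T['width'],T['force'])
for o in nets.outline_of('wrist','spare_a'):
    b=o['box']; print(round(o['conf'],2),np.round(b),atz(c,(b[0]+b[2])/2,(b[1]+b[3])/2,20).round())
for k in'abc':
    y={'a':100,'b':0,'c':-100}[k];p=.1075;r=lambda x:(529.25+x*np.cos(p)-y*np.sin(p),-91.7+x*np.sin(p)+y*np.cos(p))
    print(k,'bolt',np.round(r(50)),'grip',np.round(r(8)))
E
```

```text
clock: 6.4
tool_pos: [416.2, 289.2, 151.5]
ee_rot: [0.0, 0.707, 0.707, 0.001]
force: [0.3, -0.0, 0.1]
width: 0.151
gripper_force: 0.0
6.45 [418.07110431 290.48556149 155.82442661] 0.06178943512187557 [1.37763655 1.27156996 2.52530315]
0.84 [562. 230. 637. 276.] [645. 257.  20.]
0.7 [456. 296. 510. 352.] [557. 193.  20.]
0.66 [305. 197. 334. 228.] [417. 290.  20.]
0.58 [476. 217. 537. 259.] [568. 269.  20.]
a bolt [568.  13.] grip [526.   9.]
b bolt [579. -86.] grip [537. -91.]
c bolt [ 590. -186.] grip [ 548. -190.]
```

The bolt is in the tin at (417,290). Now to bolt a with shut fingers, then a turn so the jaws close along the block's y.

```bash
python3 -m pendant '[-4.6,2.5,0,0,0,0,1,-4.6,2.5,0,0,0,0,1,-4.6,2.5,0,0,0,0,1,-4.6,2.5,0,0,0,0,1,-4.6,2.5,0,0,0,0,1,-4.6,2.6,0,0,0,0,1,0,0,0,0,0,0,1]'; python3 -m pendant '[0,0,0,0,0,10.5,1,0,0,0,0,0,10.5,1,0,0,0,0,0,10.5,1,0,0,0,0,0,10.5,1,0,0,0,0,0,10.5,1,0,0,0,0,0,10.5,1,0,0,0,0,0,10.5,1,0,0,0,0,0,10.3,1]'
python3 - <<'E'
from h import *
c=cam('wrist'); T=st(); print(T['clock'],T['tool_pos'],R.from_quat(np.roll(T['ee_rot'],-1)).as_matrix().round(3).tolist(),T['width'],T['q'])
im=c['color'][:,:,::-1].copy()
for k,y in(('a',100),('b',0),('c',-100)):
    p=.1075
    for x,z in((50,77.5),(8,88)):
        u=proj(c,(529.25+x*np.cos(p)-y*np.sin(p),-91.7+x*np.sin(p)+y*np.cos(p),z)); cv2.circle(im,(int(u[0]),int(u[1])),3,(0,0,255),-1)
cv2.imwrite('pics/w3.png',im)
E
```

```text
clock: 7.38
tool_pos: [568.2, 7.8, 148.5]
ee_rot: [0.001, 0.71, 0.705, -0.001]
force: [-0.6, 0.4, 0.1]
width: 0.004
gripper_force: 0.0
clock: 8.38
tool_pos: [566.3, 14.2, 148.6]
ee_rot: [-0.0, 0.999, 0.052, -0.0]
force: [0.3, -0.3, 0.1]
width: 0.0
gripper_force: 0.0
8.425 [566.34196211  14.41304407 148.46866757] [[0.995, 0.095, -0.001], [0.095, -0.995, 0.001], [-0.001, -0.001, -1.0]] -0.0016212508229808027 [-0.4203831   0.51209307  0.47908144  1.81183237 -0.29601023  0.8897567
 -1.28097477]
```

View pics/w3.png

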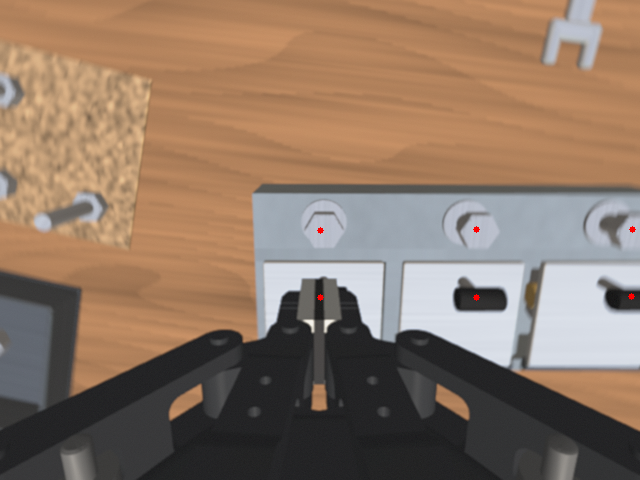

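The projected bolt and handle centres (red dots) sit on the bolts at (320,228), (477,228) and (632,228) and on the handles at (477,297) and (632,297). The block fit is good. Descending on bolt a.

```bash
python3 -m pendant '[0.2,0.1,4,0,0,0,1,0,0,4,0,0,0,1,0,0,0.5,0,0,0,1,0,0,0,0,0,0,1]'; python3 -m pendant '[0,0,0.4,0,0,0,1,0,0,0,0,0,0,1]';python3 -m pendant '[0,0,0.4,0,0,0,1,0,0,0,0,0,0,1]'
```

```text
clock: 8.93
tool_pos: [569.2, 12.4, 64.4]
ee_rot: [-0.0, 0.999, 0.055, 0.0]
force: [-1.0, 0.1, 0.9]
width: -0.0
gripper_force: 0.0
clock: 9.18
tool_pos: [569.6, 12.4, 60.6]
ee_rot: [-0.0, 0.999, 0.054, 0.001]
force: [-0.2, 1.0, -0.4]
width: 0.003
gripper_force: 0.0
clock: 9.43
tool_pos: [569.0, 12.3, 55.7]
ee_rot: [-0.0, 0.999, 0.054, -0.0]
force: [-0.2, -0.4, 0.4]
width: -0.001
gripper_force: 0.0
```

```bash
for i in 1; do python3 -m pendant '[0,0,0.2,0,0,0,1,0,0,0,0,0,0,1]';python3 -m pendant '[0,0,0.2,0,0,0,1,0,0,0,0,0,0,1]';python3 -m pendant '[0,0,0.2,0,0,0,1,0,0,0,0,0,0,1]'; done | grep -E 'tool_pos|^force'
```

```text
tool_pos: [569.0, 12.3, 53.6]
force: [0.0, 0.4, 0.4]
tool_pos: [568.9, 12.2, 51.6]
force: [-0.9, 1.1, -0.2]
tool_pos: [569.0, 12.2, 49.6]
force: [-0.4, 0.1, -0.3]
```

```bash
for i in 1; do python3 -m pendant '[0,0,0.2,0,0,0,1,0,0,0,0,0,0,1]';python3 -m pendant '[0,0,0.2,0,0,0,1,0,0,0,0,0,0,1]';python3 -m pendant '[0,0,0.2,0,0,0,1,0,0,0,0,0,0,1]'; done | grep -E 'tool_pos|^force'
python3 - <<'E'
from h import *
T=st()['tool_pos'];ims=[]
for n in('scene','side'):
    c=cam(n); im=c['color'][:,:,::-1].copy(); u,v=map(int,proj(c,T))
    k=im[v-60:v+40,u-50:u+50]; k=cv2.resize(k,None,fx=4,fy=4,interpolation=cv2.INTER_CUBIC)
    for d,col in((T,(0,0,255)),((568,13,77.5),(0,255,0))):
        a,b=proj(c,d); cv2.circle(k,(int((a-u+50)*4),int((b-v+60)*4)),3,col,-1)
    ims.append(k)
cv2.imwrite('pics/m2.png',np.hstack(ims))
E
```

```text
tool_pos: [569.1, 12.2, 47.7]
force: [0.5, -0.3, 0.3]
tool_pos: [569.3, 12.2, 47.4]
force: [-5.4, 0.4, 20.1]
tool_pos: [569.5, 12.2, 47.1]
force: [-12.0, 0.8, 42.1]
```

View pics/m2.png

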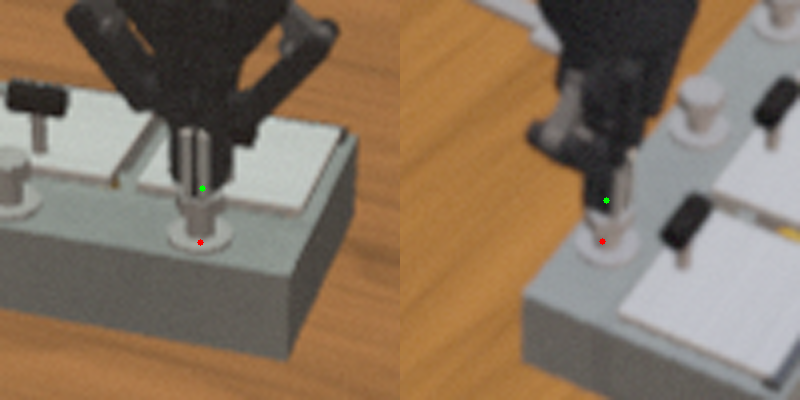

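Contact came at TCP z≈47.6 and the force rose to 42 N with no give, so bolt a is tight. It also puts the real fingertips about 30 mm above the reported TCP. On to bolt b.

```bash
python3 -m pendant '[0,0,-4.6,0,0,0,1,0,5,0,0,0,0,1,0,5,0,0,0,0,1,0,0,3.5,0,0,0,1,0,0,0,0,0,0,1,0,0,0.4,0,0,0,1,0,0,0,0,0,0,1]'; python3 -m pendant '[0,0,0.3,0,0,0,1,0,0,0,0,0,0,1]'; python3 -m pendant '[0,0,0.2,0,0,0,1,0,0,0,0,0,0,1]'
```

```text
clock: 11.9
tool_pos: [580.3, -86.4, 51.4]
ee_rot: [-0.0, 0.999, 0.055, 0.0]
force: [0.4, -0.5, -0.4]
width: -0.0
gripper_force: 0.0
clock: 12.15
tool_pos: [580.2, -86.9, 48.1]
ee_rot: [0.0, 0.999, 0.054, 0.0]
force: [0.1, -0.3, 1.0]
width: 0.0
gripper_force: 0.4
clock: 12.4
tool_pos: [580.3, -86.9, 47.4]
ee_rot: [-0.0, 0.999, 0.054, 0.001]
force: [-4.9, 2.4, 19.0]
width: 0.003
gripper_force: 9.2
```

Bolt b is tight as well. Bolt c next.

```bash
python3 -m pendant '[0,0,-4.6,0,0,0,1,0,5,0,0,0,0,1,0,5,0,0,0,0,1,0,0,3.6,0,0,0,1,0,0,0,0,0,0,1,0,0,0.6,0,0,0,1,0,0,0,0,0,0,1]'; python3 -m pendant '[0,0,0.3,0,0,0,1,0,0,0,0,0,0,1]'; python3 -m pendant '[0,0,0.4,0,0,0,1,0,0,0,0,0,0,1]'
```

```text
clock: 13.28
tool_pos: [591.1, -185.8, 50.3]
ee_rot: [-0.0, 0.999, 0.055, 0.0]
force: [0.7, 0.2, 1.1]
width: -0.001
gripper_force: 0.0
clock: 13.52
tool_pos: [591.2, -186.3, 47.2]
ee_rot: [0.0, 0.999, 0.054, 0.0]
force: [1.6, 1.0, 0.7]
width: -0.003
gripper_force: 0.7
clock: 13.78
tool_pos: [590.7, -186.6, 42.6]
ee_rot: [0.0, 0.999, 0.054, -0.0]
force: [0.4, -0.3, 0.9]
width: 0.003
gripper_force: 0.2
```

Bolt c gives way: it is at 42.6 with almost no force. Push it to the bottom.

```bash
python3 -m pendant '[0,0,0.3,0,0,0,1,0,0,0,0,0,0,1]'; python3 -m pendant '[0,0,0.2,0,0,0,1,0,0,0,0,0,0,1]'; python3 -m pendant '[0,0,0.2,0,0,0,1,0,0,0,0,0,0,1]'
```

```text
clock: 14.02
tool_pos: [590.4, -186.6, 39.4]
ee_rot: [-0.0, 0.999, 0.054, -0.0]
force: [-0.5, 0.2, -0.2]
width: 0.001
gripper_force: 0.0
clock: 14.28
tool_pos: [590.5, -186.7, 38.1]
ee_rot: [-0.0, 0.999, 0.054, -0.0]
force: [-1.9, 0.7, 6.1]
width: 0.001
gripper_force: 3.4
clock: 14.52
tool_pos: [590.7, -186.8, 37.9]
ee_rot: [-0.0, 0.999, 0.054, 0.001]
force: [-6.0, 4.1, 25.8]
width: 0.003
gripper_force: 12.8
```

Bolt c is bottomed, about 9.5 mm down. Next: rise, open, move over handle c at (548,-190), and descend.

```bash
python3 -m pendant '[0,0,-6,0,0,0,1,-2.1,0,0,0,0,0,-0.4,-2.2,0,0,0,0,0,-0.4,0,0,0,0,0,0,-0.4,0,0,0,0,0,0,-0.4,0,0,0,0,0,0,-0.4]'
python3 - <<'E'
from h import *
c=cam('wrist'); T=st(); print(T['clock'],T['tool_pos'],T['width'],T['force'])
print(proj(c,(548,-190,88)))
for o in nets.outline_of('wrist','cap_a_grip'): print(round(o['conf'],2),np.round(o['box']))
h=cv2.inRange(c['color'],(0,0,0),(45,45,45)); cv2.imwrite('pics/w4.png',c['color'][:,:,::-1])
E
```

```text
clock: 15.28
tool_pos: [548.7, -191.0, 95.5]
ee_rot: [0.0, 0.999, 0.054, 0.0]
force: [-0.3, 0.3, 0.6]
width: 0.7
gripper_force: 0.0
15.325 [ 548.61866619 -191.04396615   95.53194121] 0.6998940731661456 [ 0.14155482 -0.40449345 -0.31493423]
(np.float64(316.3147087014523), np.float64(268.0059657796871))
0.57 [  1. 222.  68. 362.]
0.35 [ 64. 223. 226. 352.]
```

View pics/w4.png

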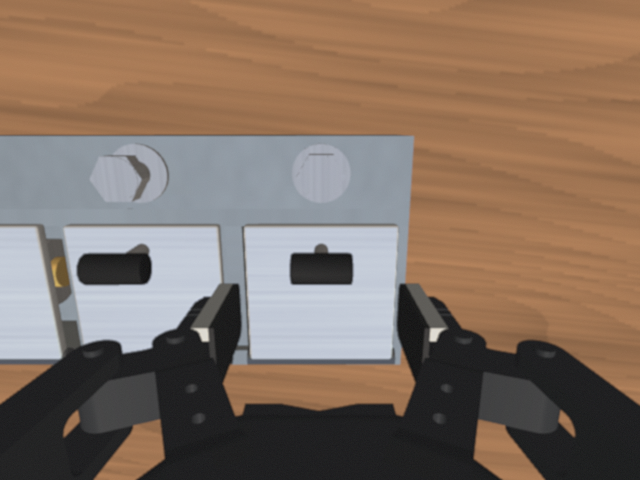

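The handle shows at (321,268), centred between the fingers, and bolt c at (322,172) has visibly sunk. Descend and close.

```bash
python3 -m pendant '[0,0,2.6,0,0,0,-0.4,0,0,2.6,0,0,0,-0.4,0,0,0,0,0,0,-0.4]'; python3 -m pendant '[0,0,0,0,0,0,1,0,0,0,0,0,0,1,0,0,0,0,0,0,1,0,0,0,0,0,0,1]' 60
```

```text
clock: 15.75
tool_pos: [546.9, -190.7, 42.2]
ee_rot: [-0.001, 0.999, 0.054, -0.002]
force: [-0.8, -0.3, 0.3]
width: 0.699
gripper_force: 0.0
clock: 16.25
tool_pos: [548.8, -192.2, 45.1]
ee_rot: [0.001, 0.999, 0.054, 0.001]
force: [-1.4, -2.2, 7.2]
width: 0.332
gripper_force: 59.7
```

Gripped at 60 N. Swing along the arc.

```bash
python3 -m pendant '[-0.51,0,-0.84,0,0,0,1,-0.6,0,-0.76,0,0,0,1,-0.69,0,-0.68,0,0,0,1,0,0,0,0,0,0,1]'; python3 -m pendant '[-0.77,0,-0.59,0,0,0,1,-0.83,0,-0.49,0,0,0,1,-0.89,0,-0.38,0,0,0,1,-0.93,0,-0.28,0,0,0,1,-0.95,0,-0.16,0,0,0,1,0,0,0,0,0,0,1,0,0,0,0,0,0,1]'
python3 - <<'E'
from h import *
c=cam('scene');s=cam('side');T=st();print(T['tool_pos'],T['force'],T['gripper_force'],T['width'])
cv2.imwrite('pics/f.png',np.hstack([cv2.resize(c['color'][150:300,190:390,::-1],(400,300)),cv2.resize(s['color'][120:300,240:480,::-1],(400,300))]))
E
```

```text
clock: 16.75
tool_pos: [529.8, -194.2, 67.0]
ee_rot: [0.001, 0.999, 0.054, 0.0]
force: [0.7, -5.4, -7.3]
width: 0.332
gripper_force: 60.2
clock: 17.62
tool_pos: [488.2, -198.8, 86.0]
ee_rot: [0.001, 0.999, 0.054, 0.001]
force: [3.8, -5.5, -5.7]
width: 0.327
gripper_force: 59.7
[ 488.26108446 -198.83558077   86.02649024] [ 4.67606653 -5.28139373 -4.44932614] 59.72558856010437 0.32865702545317704
```

The tool followed the arc (-60 mm, +41 mm) with a steady grip and width and a small load, so the cap is about 56° open and still held. A last check with the networks before handing in.

Run:
```python
from h import *
cam('side')
for l in('spare_a','jar','cap_a_grip'): print(l,[(round(o['conf'],2),[int(x) for x in o['box']]) for o in nets.outline_of('side',l)])
cam('scene'); print([(round(o['conf'],2),[int(x) for x in o['box']]) for o in nets.outline_of('scene','wrench')])
T=st();print(T['clock'],T['gripper_force'],T['width'],T['force'])
print(manip.close_job())
```

```text
spare_a [(0.63, [275, 307, 291, 336]), (0.56, [304, 388, 322, 409]), (0.55, [220, 306, 231, 333])]
jar [(0.6, [217, 205, 250, 249]), (0.38, [244, 328, 261, 360])]
cap_a_grip [(0.74, [338, 236, 392, 281]), (0.37, [218, 205, 252, 249])]
[(0.85, [156, 281, 232, 347])]
18.025 59.73331153392792 0.3342990588807927 [ 4.28577723 -5.51781297 -5.14451924]
the job is handed in; nothing more can be done
None
```

The job is handed in (no verdict came back): the short spare is in the scrap tin, bolt c proved loose and was knocked down about 9.5 mm until it stopped, and cap c is held in the fingers at about 56° open, an angle worked out from the tool's path rather than measured.

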